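# Fetch the square hot-air nozzle from the revolving magazine

## Task

Turn the nozzle magazine by the T-bar on its roof until the pocket with the square-mouthed nozzle faces straight out of the gap in the housing, and only then draw that nozzle out along its leaning pocket. Set it down gently, standing upright on its foot with the whole foot on the steel rest plate, and let go. Leave the other nozzles in their pockets and do not disturb the other things on the bench.

Things in the scene. Friction and masses are not known exactly. Their poses are not given: they have to be found in the camera images.
- magazine: Fixed grey housing, 250 mm across: round base, curved back wall, flat roof (top z 160 mm). Origin: on the carousel's axis at bench level. Its -x points straight out of the open front (the gap, about 150 degrees wide). The roof's straight front edge is 20 mm in front of the axis: a pocket at the gap is open above and ahead, the others are behind the wall or under the roof. Placed anew each time.
- carousel (a joint): How far the five-pocket carousel with its T-bar has been turned since the start (rad, counter-clockwise from above positive). The start is 0 and says nothing about where the pockets are: the wanted pocket starts 1.75 to 4.53 rad from the gap, too far for one grasp. Turns both ways (-7 to 7), stays where left, friction about 0.06 N m.
- tbar (a point): Centre of the black T-bar on the carousel's axis above the roof, 196 mm above the bench. The bar is 66 mm long, 16 mm thick, 32 mm high (z 180 to 212 mm), rounded. The point's x axis is along the bar and its -x side is always on the square nozzle's side: when that pocket faces straight out of the gap, this x axis is parallel to the housing's x axis, not opposite.
- gap (a point): Where the centre of a pocket's floor is when that pocket faces straight out of the gap: 46 mm from the axis along the housing's -x, 39 mm high. Fixed to the housing.
- pocket_square (a point): Centre of the floor of the square nozzle's pocket, turning with the carousel; 46 mm from the axis, 39 mm high. The five pockets are alike, 72 degrees apart: square black sleeves, 33 mm inside, 38 mm deep, 2.5 mm walls, leaning outward (top away from the axis) 30 degrees from vertical; mouth centre 65 mm from the axis, 72 mm high.
- pocket_slim (a point): The same point of the slim nozzle's pocket.
- pocket_flat (a point): The same point of the flat nozzle's pocket.
- pocket_bell (a point): The same point of the bell nozzle's pocket.
- nozzle_square: Wanted nozzle: bright steel, 101 mm long, 0.1 to 0.21 kg. Origin: centre of its foot's underside; z runs up to the mouth. Foot 30 x 30 mm up to z 42; round neck 20 mm thick, z 42-72; open square box mouth 36 x 36 mm, z 71-101 (3 mm walls), sides parallel to the foot's. Loose in its pocket (1.5 mm play each side), foot on the floor, 62 mm out. There its x axis points outward and down, y level.
- nozzle_slim: Nozzle with a plain round 16 mm tube, steel, same foot and origin, 100 mm long; stays in its pocket.
- nozzle_flat: Nozzle with a flat fishtail mouth 48 x 12 mm, steel, same foot and origin, 100 mm long; stays in its pocket.
- nozzle_bell: Nozzle with a round bell mouth 42 mm across, steel, same foot and origin, 98 mm long; stays in its pocket. The fifth pocket is empty.
- rest_plate: Fixed bare steel plate 100 x 100 mm on four rubber feet; origin at bench level under its centre, z up, x and y along its sides. Stands elsewhere each time.
- plate_top (a point): Centre of the plate's upper face, 10 mm above the bench.
- driver_2: Screwdriver lying on the bench, 164 mm long, 22 mm thick; a bystander. Origin under its middle.
- screw_tin: Round open tin of screws, 70 mm across, 22 mm high; a bystander. Origin under its centre.
- red_box: Small carton 51 x 75 x 35 mm; a bystander. Origin under its centre.
- tape_white: Large roll of tape lying flat, 100 mm across, 46 mm high; a bystander. Origin under its centre.
- oil_1: Small oil bottle, 46 mm across, 128 mm high; a bystander. Origin under its centre.

How it is judged:
By the outcome, as a careful person would: the job done as asked, in the order asked, and still so for the second after the job is handed in, with the robot touching nothing.
It also fails if it takes over 61 s, if anything falls off the work surface, if the arm or the gripper's body presses on something with over 40 N, if the wrist force passes 120 N, or if a joint passes its speed limit or range.

## Robot

A 6-joint arm with a two-finger parallel gripper is mounted at the origin on a cart in front of the work surface, level with it; the furniture and walls round the work are solid. World frame = base frame: x ahead of the robot, y to its left, z up, the work surface at z = 0. Lengths are in m, angles in degrees, forces in N, time in s.
With the tool pointing down it reaches from about 0.35 to 0.725 m from the base axis. Payload 4.3 kg.
Tool frame: the origin (TCP) lies midway between the tips of the shut fingers; the grasp point (between the pads) lies 19 mm behind it; z points along the fingers, y is the line along which they close (so a half turn about z gives the same grasp; the last joint's range is limited). The gripper opens to 85 mm and grips with 20 to 120 N. Pads are 22 mm wide; open, the fingers measure 114 mm over their backs; the gripper's body (76 mm by 85 mm) begins 54 mm behind the grasp point. The pads swing forward as they close: fully open they stand 13 mm farther back than shut.
Start: joints at [-82.065, 21.618, 4.641, 73.018, 0, 83.68], TCP at [0.142, -0.557, 0.202] pointing down, gripper open.
Joint ranges: [-156.06, 156.06], [-48.1, 94.91], [-58.44, 69.94], [-101.28, 121.22], [-78.64, 73.56], [-180, 180]. Speed limits (degrees/s): [147.25, 147.25, 180, 180, 180, 180].

## Interface

Orientations are given as a 3x3 rotation matrix whose columns are the frame's x, y, z axes.
In Python, from station import manip, optics gives the robot as it stands.
- The arm moves only by the tool jog_arm, never from a script. Its argument "rows" is a list of rows, each an object with "translation": the shift along the world's x, y, z in mm, a list of three; "angular": the turn, a rotation vector about the world's x, y, z in rad, a list of three; "gripper": the gripper command: -1 is shut, 1 is fully open, values between are in proportion. In form: [{"translation": [dx, dy, dz], "angular": [wx, wy, wz], "gripper": gripper}, ...]. A call has 1 to 8 rows; each row shifts and turns the commanded pose from where the row before left it; what a row does not reach is not made up. A row lasts 1/12 s, in which the tool goes at most 41.7 mm and 7.16 degrees, less where a joint would pass 70% of its speed; a pose out of reach is approached as far as the arm can. A call is refused whole if a number of a shift passes 41.7 or a number of a turn 0.125, either way. A call with a gripper value outside its range is refused whole. The fingers move at their own pace and stop on an object; "force" is the grip in N (left out, the last holds). Time passes only in rows, so rows that do not move let the fingers close. It gives the time, the measured TCP pose, the force, the opening and the grip force at its end, in the units of the state.
- manip.get_state(): the state, without advancing time (a new reading comes with each control period).
- optics.get_image(name): name is "scene" or "top" or "wrist"; returns the picture (384x512x3 uint8, blue, green, red); there is no depth.
- optics.camera_params(name): a dict with "vertical_fov" (degrees; the focal length in pixels is half the picture's height over the tangent of half this angle, whatever the lens; pixels are square), "cx", "cy" (the principal point, pixels), "T" (4x4, takes a point from camera to world coordinates). Camera axes: x right, y down, z forward; pixel columns grow to the right and rows downward; lengths in m; the calibration is good to about 2 mm. A picture is of the moment at which its call begins: read the wrist's pose just before it. camera_params takes no time and is no camera call; for the wrist camera it gives the pose at the moment of the call.
- manip.job_done(): hands the job in; it is judged then, once.
Trained networks look in the newest picture that a camera, given by its name, has taken for a name from the list of things; names that differ only in an ending like _2 or _b are one class to them, and where a whole thing is asked for, a point or a joint stands for the part that bears it (a point fixed in the world has none). Each returns a list of dicts, best first, with "score" (0 to 1); they miss things now and then, are a little off and sometimes report something else, mostly with a low value. They report only what shows in the picture. A call takes as long as a camera call.
- optics.trace(thing, camera): "region" (384x512 bool, what is visible of it) and "extent" ([left, top, right, bottom] in pixels, round what is visible of it).
- optics.tip_of(thing, camera): "point" ([column, row] in pixels: a listed point, or the origin of a listed thing).
The state is a dict: "time": time; "joints": joint angles; "qvel": joint speeds; "joint_torque": joint torques, N m; "ee_pos": TCP position; "tool_rot": TCP orientation; "ft_force": force on the tool from outside, world axes, zero at the start; "torque": the same for the moment, N m; "opening": finger opening in m; "gripper_force": force on a finger pad.
Only numpy, scipy, OpenCV 4.12 (cv2) and the standard library are available. Lean on these libraries where they do the work, as an engineer would, in place of code of your own. Each camera call takes 0.05 s, during which the arm holds its last target. There are 200 camera calls.

## Working session

There is one attempt and no reset: what is moved stays moved. The work goes in short steps, Python scripts to look and compute and a tool call to move; the robot and the scene stay as the last step left them, time stands still between calls to the robot, and variables do not carry over. Pictures are saved under pics/ and viewed, at most 10 in all, crops included, and the job is handed in when it is done.

Besides the shell and the picture viewer there is one more tool, called after "Call:" by a JSON object that holds its "op" and its "data". jog_arm: Moves the arm, as the interface text tells. Its arguments: {"type":"object","properties":{"rows":{"type":"array"},"force":{"type":"number"}},"required":["rows"]}

```bash
mkdir -p pics; ls; cat > h.py <<'E'
import numpy as np, cv2
from station import manip, optics
def ray(cam,px):
    p=optics.camera_params(cam);T=np.array(p["T"]);f=192/np.tan(np.radians(p["vertical_fov"])/2)
    d=T[:3,:3]@np.array([(px[0]-p["cx"])/f,(px[1]-p["cy"])/f,1.0]);return T[:3,3],d
def onz(cam,px,z):
    o,d=ray(cam,px);return o+d*(z-o[2])/d[2]
def proj(cam,P):
    p=optics.camera_params(cam);T=np.array(p["T"]);f=192/np.tan(np.radians(p["vertical_fov"])/2)
    c=T[:3,:3].T@(np.array(P)-T[:3,3]);return np.array([p["cx"]+f*c[0]/c[2],p["cy"]+f*c[1]/c[2]])
def tip(thing,cam):
    r=optics.tip_of(thing,cam);return [(np.round(q["point"],1),round(q["score"],2)) for q in r[:2]]
E
python3 - <<'E'
from h import *
a=optics.get_image("scene");b=optics.get_image("top")
cv2.imwrite("pics/a.png",a);cv2.imwrite("pics/b.png",b)
for t,z in [("magazine",0),("tbar",.196),("gap",.039),("pocket_square",.039),("pocket_slim",.039),("pocket_flat",.039),("pocket_bell",.039),("plate_top",.01),("driver_2",0),("screw_tin",0),("red_box",0),("tape_white",0),("oil_1",0)]:
    for c in ("top","scene"):
        for px,s in tip(t,c): print(t,c,px,s,np.round(onz(c,px,z),3))
for c in("top","scene"):
    p=optics.camera_params(c);print(p["vertical_fov"],np.round(p["T"],3).tolist())
E
```

```text
pics
magazine scene [287.7 179.4] 0.76 [ 0.601 -0.3    0.   ]
tbar top [365.3 154.6] 0.9 [ 0.621 -0.299  0.196]
tbar scene [286.1 120.9] 0.86 [ 0.616 -0.306  0.196]
tbar scene [290.  174.9] 0.31 [ 0.441 -0.002  0.196]
gap top [345.5 180.3] 0.82 [ 0.575 -0.269  0.039]
gap top [366.9 162.6] 0.34 [ 0.637 -0.34   0.039]
gap scene [288.3 172.9] 0.63 [ 0.587 -0.275  0.039]
pocket_square top [350.3 155.3] 0.67 [ 0.661 -0.286  0.039]
pocket_square scene [270.2 165.2] 0.92 [ 0.664 -0.293  0.039]
pocket_slim top [340.6 163.4] 0.88 [ 0.632 -0.253  0.039]
pocket_slim top [345.4 177.6] 0.6 [ 0.584 -0.268  0.039]
pocket_slim scene [275.4 170.8] 0.68 [ 0.629 -0.267  0.039]
pocket_slim scene [282.  120.6] 0.44 [ 0.839 -0.688  0.039]
pocket_flat top [351.4 183.3] 0.77 [ 0.566 -0.288  0.039]
pocket_flat scene [292.2 173.6] 0.96 [ 0.574 -0.277  0.039]
pocket_flat scene [284.8 179.8] 0.7 [ 0.575 -0.229  0.039]
pocket_bell top [369.1 161.3] 0.76 [ 0.641 -0.348  0.039]
plate_top top [237.1 213.2] 0.58 [0.462 0.087 0.01 ]
plate_top top [236.8 211.9] 0.58 [0.466 0.088 0.01 ]
plate_top scene [262.5 258.7] 0.96 [0.461 0.087 0.01 ]
driver_2 top [299.  230.2] 0.56 [ 0.411 -0.12   0.   ]
driver_2 scene [316.2 225.4] 0.75 [ 0.414 -0.112  0.   ]
driver_2 scene [275.  174.9] 0.19 [ 0.653 -0.306  0.   ]
screw_tin top [264.4 171. ] 0.82 [ 0.61  -0.001  0.   ]
screw_tin scene [227.6 225.2] 0.89 [0.619 0.01  0.   ]
red_box top [172.7 237.2] 0.56 [0.378 0.298 0.   ]
tape_white top [160.4 192. ] 0.58 [0.53  0.349 0.   ]
tape_white scene [167.1 328.7] 0.65 [0.518 0.343 0.   ]
oil_1 top [246.9 154.3] 0.57 [ 0.667  0.06  -0.   ]
oil_1 scene [282.5 119.9] 0.35 [ 0.894 -0.793  0.   ]
46.284726413048325 [[0.024, -0.982, 0.186, 0.267], [-1.0, -0.022, 0.015, 0.001], [-0.011, -0.187, -0.982, 1.49], [0.0, 0.0, 0.0, 1.0]]
55.13020801092327 [[-0.848, -0.26, 0.462, 0.11], [-0.53, 0.437, -0.727, 0.646], [-0.013, -0.861, -0.508, 0.582], [0.0, 0.0, 0.0, 1.0]]
```

```bash
python3 - <<'E'
from h import *
a=cv2.imread("pics/a.png");b=cv2.imread("pics/b.png")
c=np.hstack([cv2.resize(a[80:230,210:360],(400,400),interpolation=2),cv2.resize(b[110:220,305:415],(400,400),interpolation=2)])
cv2.imwrite("pics/c.png",c)
E
```

```text
(no output)
```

View pics/c.png

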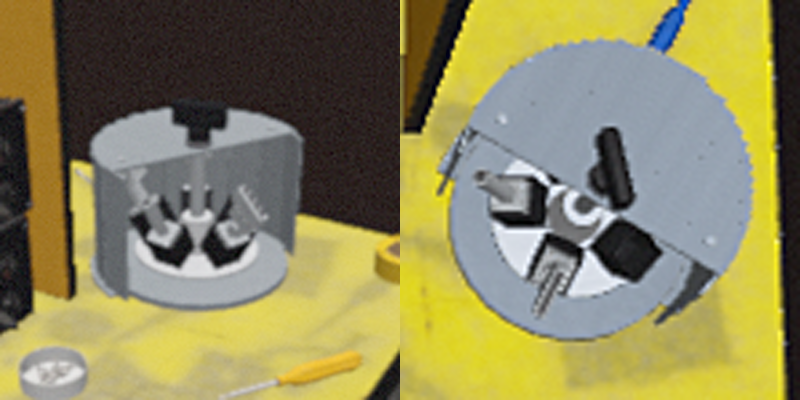

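View pics/a.png

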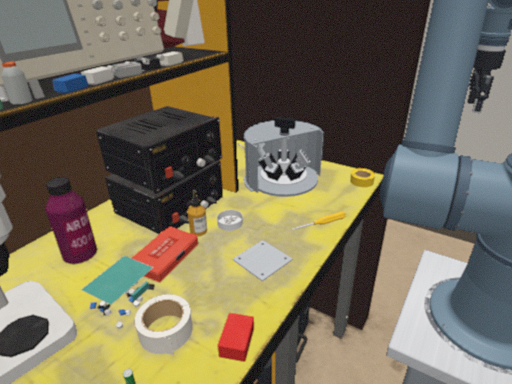

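View pics/b.png

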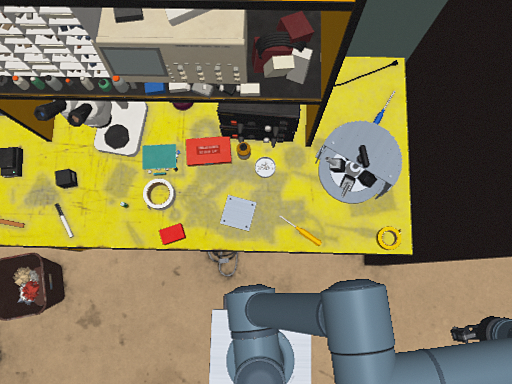

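The scene picture shows the magazine at about (285,160), with its gap facing the camera, and the plate at (262,259). In the top crop the roof edge faces lower left, so outward is about 148° in the world. The T-bar runs at about 15°/195°, and slim, flat and the empty pocket sit in the gap. The square nozzle is therefore at about 15°. Next I'll move over the magazine.

```bash
python3 - <<'E'
from h import *
s=manip.get_state();print(s["time"],np.round(s["ee_pos"],4),np.round(s["tool_rot"],3).tolist(),s["opening"])
p=optics.camera_params("wrist");T=np.array(p["T"]);R=np.array(s["tool_rot"])
print(p["vertical_fov"],np.round(R.T@T[:3,:3],3).tolist(),np.round(R.T@(T[:3,3]-s["ee_pos"]),3))
E
```

```text
1.4 [ 0.1416 -0.5573  0.2018] [[0.969, 0.246, 0.0], [0.246, -0.969, -0.0], [0.0, 0.0, -1.0]] 0.08528776919067282
66.72146950147759 [[0.001, -0.952, -0.305], [1.0, 0.0, 0.0], [-0.0, -0.305, 0.952]] [ 0.078  0.001 -0.172]
```

Call:
{"op": "jog_arm", "data": {"rows": [{"translation": [15, 35, 10], "angular": [0, 0, 0], "gripper": 1}, {"translation": [15, 35, 15], "angular": [0, 0, 0], "gripper": 1}, {"translation": [15, 35, 15], "angular": [0, 0, 0], "gripper": 1}, {"translation": [15, 35, 15], "angular": [0, 0, 0], "gripper": 1}, {"translation": [15, 35, 15], "angular": [0, 0, 0], "gripper": 1}, {"translation": [25, 30, 15], "angular": [0, 0, 0], "gripper": 1}, {"translation": [25, 30, 15], "angular": [0, 0, 0], "gripper": 1}, {"translation": [30, 20, 10], "angular": [0, 0, 0], "gripper": 1}]}}

```text
time: 2.07
ee_pos: [0.2966, -0.3002, 0.3138]
tool_rot: [[0.969, 0.246, 0.001], [0.246, -0.969, -0.002], [0.001, 0.002, -1.0]]
ft_force: [1.4, -0.9, 0.5]
opening: 0.0852
gripper_force: 0.0
```

Call:
{"op": "jog_arm", "data": {"rows": [{"translation": [40, 0, 5], "angular": [0, 0, 0], "gripper": 1}, {"translation": [40, 0, 0], "angular": [0, 0, 0], "gripper": 1}, {"translation": [40, 0, 0], "angular": [0, 0, 0], "gripper": 1}, {"translation": [40, 0, 0], "angular": [0, 0, 0], "gripper": 1}, {"translation": [40, 0, 0], "angular": [0, 0, 0], "gripper": 1}, {"translation": [40, 0, 0], "angular": [0, 0, 0], "gripper": 1}, {"translation": [40, 0, 0], "angular": [0, 0, 0], "gripper": 1}, {"translation": [30, 0, 0], "angular": [0, 0, 0], "gripper": 1}]}}

```text
time: 2.73
ee_pos: [0.609, -0.3017, 0.3159]
tool_rot: [[0.969, 0.247, 0.001], [0.247, -0.969, 0.0], [0.001, 0.0, -1.0]]
ft_force: [1.0, -1.8, 0.0]
opening: 0.0854
gripper_force: 0.0
```

```bash
python3 - <<'E'
from h import *
s=manip.get_state();print(s["time"],np.round(s["ee_pos"],4),np.round(s["joints"],1))
a=optics.get_image("wrist");cv2.imwrite("pics/d.png",a)
for px,sc in tip("tbar","wrist"): print(px,sc,np.round(onz("wrist",px,.196),4))
r=optics.trace("tbar","wrist")
if r:
    m=r[0]["region"];print(r[0]["score"],m.sum())
    ys,xs=np.nonzero(m)
    P=np.array([onz("wrist",q,.212)[:2] for q in np.c_[xs,ys]]).astype(np.float32)
    (c,wh,an)=cv2.minAreaRect(P*1000);print("rect z=.212",c,wh,an)
for t in("pocket_square","pocket_flat","pocket_slim","pocket_bell","gap"):
    for px,sc in tip(t,"wrist"): print(t,px,sc,np.round(onz("wrist",px,.039),4))
E
```

```text
2.7333 [ 0.609  -0.3017  0.3159] [-31.7  39.4  51.2 101.8   0.  134. ]
[253.4 168.8] 0.56 [ 0.6175 -0.2984  0.196 ]
0.64 1739
rect z=.212 (613.41796875, -285.34478759765625) (64.76714324951172, 50.41558837890625) 26.387828826904297
pocket_flat [235.  162.8] 0.74 [ 0.5756 -0.2774  0.039 ]
pocket_flat [28.3 44.6] 0.45 [0.6687 0.0405 0.039 ]
pocket_slim [ 10.9 166.7] 0.68 [0.4816 0.065  0.039 ]
```

View pics/d.png

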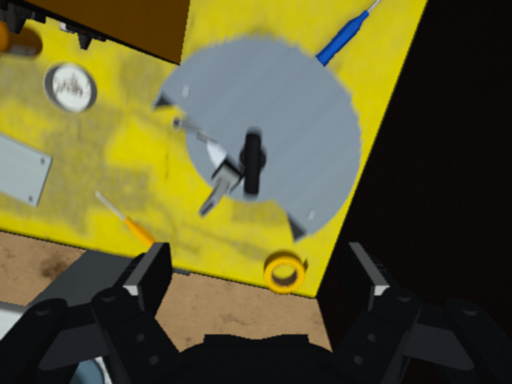

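The wrist picture shows the bar from (254,130) to (251,195) and the roof's front edge running from about (158,103) to (295,237). I'll refine both.

```bash
python3 - <<'E'
from h import *
a=cv2.imread("pics/d.png")
v=a.max(2); m=np.zeros_like(v);m[110:215,225:280]=1
k=((v<45)&(m>0)).astype(np.uint8);n,l,st,_=cv2.connectedComponentsWithStats(k);i=1+st[1:,4].argmax()
print(st[i]);ys,xs=np.nonzero(l==i)
P=np.array([onz("wrist",q,.212)[:2] for q in np.c_[xs,ys]])*1000
print(cv2.minAreaRect(P.astype(np.float32)),cv2.fitLine(P.astype(np.float32),cv2.DIST_L2,0,.01,.01).ravel())
for y in range(125,200,6):
    r=xs[ys==y]; print(y,r.min() if len(r) else None,r.max() if len(r) else None,end='; ')
print()
# roof outline: grey pixels -> circle
g=((a.max(2).astype(int)-a.min(2))<45)&(v>70)
k=g.astype(np.uint8);n,l,st,_=cv2.connectedComponentsWithStats(k);i=l[120,310];print(st[i])
ys,xs=np.nonzero(cv2.morphologyEx((l==i).astype(np.uint8),cv2.MORPH_OPEN,np.ones((5,5))))
Q=np.array([onz("wrist",q,.16)[:2] for q in np.c_[xs,ys]])*1000
print(cv2.minEnclosingCircle(Q.astype(np.float32)))
for q in [(158,103),(295,237),(183,97),(312,213)]: print(q,onz("wrist",q,.16)*1000)
cv2.imwrite("pics/e.png",cv2.resize(a[60:260,130:380],(750,600),interpolation=cv2.INTER_CUBIC))
E
```

```text
[ 225  134   40   60 1090]
((617.677734375, -288.81219482421875), (59.036293029785156, 37.699180603027344), 1.3891842365264893) [ 9.8451149e-01  1.7532000e-01  6.1835107e+02 -2.9459305e+02]
125 None None; 131 None None; 137 246 259; 143 246 259; 149 244 260; 155 241 263; 161 225 264; 167 229 260; 173 237 258; 179 240 258; 185 245 257; 191 245 257; 197 None None; 
[  152     0   229   242 26225]Traceback (most recent call last):
  File "<stdin>", line 15, in <module>
  File "h.py", line 7, in onz
    o,d=ray(cam,px);return o+d*(z-o[2])/d[2]
        ~~~^^^^^^^^
  File "h.py", line 4, in ray
    p=optics.camera_params(cam);T=np.array(p["T"]);f=192/np.tan(np.radians(p["vertical_fov"])/2)
ValueError: time passes only in moves, steps and waits
```

```bash
sed -i 's/^def ray/import functools\n@functools.lru_cache\ndef CP(cam): return optics.camera_params(cam)\ndef ray/; s/p=optics.camera_params(cam)/p=CP(cam)/' h.py; python3 - <<'E'
from h import *
a=cv2.imread("pics/d.png");v=a.max(2)
A=onz("wrist",(252.5,140),.212)*1000;B=onz("wrist",(251.2,188),.212)*1000
d=A-B;print("bar az",np.degrees(np.arctan2(d[1],d[0])),A,B)
for q in [(252.5,130),(251,196)]: print(onz("wrist",q,.212)*1000)
g=((v.astype(int)-a.min(2))<45)&(v>70);g[:, :150]=0
k=cv2.morphologyEx(g.astype(np.uint8),cv2.MORPH_OPEN,np.ones((5,5)));n,l=cv2.connectedComponents(k);m=l==l[120,310]
c=max(cv2.findContours(m.astype(np.uint8),0,cv2.CHAIN_APPROX_NONE)[0],key=len)[:,0]
Q=np.array([onz("wrist",q,.16)[:2] for q in c])*1000
print(len(Q),Q.min(0),Q.max(0))
sel=Q[(Q[:,0]>600)&(Q[:,0]+0*Q[:,1]<760)]
from scipy.optimize import least_squares
best=least_squares(lambda p:np.hypot(Q[:,0]-p[0],Q[:,1]-p[1])-125,[620,-300],loss="soft_l1",f_scale=1.5);print(best.x)
r=np.hypot(*(Q-best.x).T);I=Q[r<112];
L=cv2.fitLine(I.astype(np.float32),cv2.DIST_HUBER,0,.1,.01).ravel();print("edge",L,np.degrees(np.arctan2(L[1],L[0])),(r<112).sum())
cv2.imwrite("pics/e.png",cv2.resize(a[60:260,130:380],(750,600),interpolation=cv2.INTER_CUBIC))
E
```

```text
bar az 12.473447619610083 [ 640.99875765 -291.24831687  212.        ] [ 594.11850398 -301.6186279   212.        ]
[ 650.12062585 -288.96894084  212.        ]
[ 585.82690047 -303.47006707  212.        ]
605 [ 533.85021308 -420.36461775] [ 740.97016406 -181.3577391 ]
[ 615.74782093 -297.33624258]
edge [ 5.6116521e-01  8.2770383e-01  5.9755023e+02 -2.5006015e+02] 55.863583 225
```

View pics/e.png

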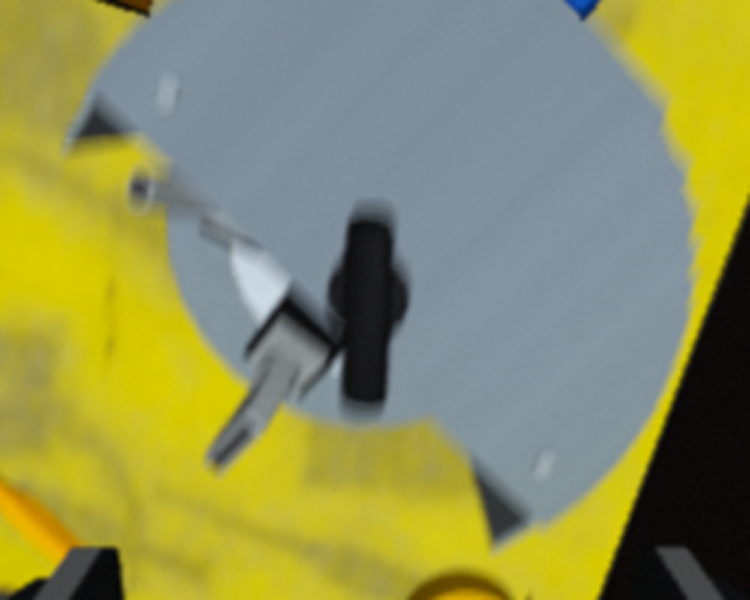

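```bash
python3 - <<'E'
from h import *
for z,a,b in[(.16,(173.3,105),(288.3,213)),(.16,(186,90.7),(311.7,214)),(.16,(153,109),(294,242))]:
    A=onz("wrist",a,z);B=onz("wrist",b,z);d=A-B;print(np.degrees(np.arctan2(d[1],d[0]))+90,np.round(A,4),np.round(B,4))
E
```

```text
149.8116099102374 [ 0.6493 -0.1997  0.16  ] [ 0.5579 -0.3567  0.16  ]
149.28541285894417 [ 0.6673 -0.2105  0.16  ] [ 0.5637 -0.3849  0.16  ]
148.94182233079496 [ 0.6397 -0.1788  0.16  ] [ 0.5217 -0.3747  0.16  ]
```

Call:
{"op": "jog_arm", "data": {"rows": [{"translation": [9, 5, -30], "angular": [0, 0, -0.03], "gripper": 0.6}, {"translation": [0, 0, -35], "angular": [0, 0, 0], "gripper": 0.2}, {"translation": [0, 0, -35], "angular": [0, 0, 0], "gripper": 0}, {"translation": [0, 0, -25], "angular": [0, 0, 0], "gripper": 0}, {"translation": [0, 0, -10], "angular": [0, 0, 0], "gripper": 0}, {"translation": [0, 0, 0], "angular": [0, 0, 0], "gripper": 0}]}}

```text
time: 3.63
ee_pos: [0.6118, -0.2963, 0.1795]
tool_rot: [[0.976, 0.216, -0.005], [0.216, -0.976, 0.003], [-0.004, -0.004, -1.0]]
ft_force: [0.2, -0.6, -0.8]
opening: 0.0429
gripper_force: 0.0
```

Call:
{"op": "jog_arm", "data": {"rows": [{"translation": [5, 0, 0], "angular": [0, 0, 0], "gripper": -0.4}, {"translation": [0, 0, 0], "angular": [0, 0, 0], "gripper": -1}, {"translation": [0, 0, 0], "angular": [0, 0, 0], "gripper": -1}, {"translation": [0, 0, 0], "angular": [0, 0, 0], "gripper": -1}, {"translation": [0, 0, 0], "angular": [0, 0, 0], "gripper": -1}], "force": 30}}

```text
time: 4.05
ee_pos: [0.621, -0.298, 0.183]
tool_rot: [[0.976, 0.217, 0.002], [0.217, -0.976, -0.001], [0.002, 0.002, -1.0]]
ft_force: [0.2, -0.6, 0.1]
opening: 0.0001
gripper_force: 0.0
```

```bash
python3 - <<'E'
from h import *
s=manip.get_state();print(s["time"],np.round(s["ee_pos"],4),s["opening"],s["gripper_force"])
a=optics.get_image("wrist");b=optics.get_image("scene")
c=np.hstack([cv2.resize(a,(512,384)),cv2.resize(b[80:224,230:338],(288,384),interpolation=2)])
cv2.imwrite("pics/f.png",c)
E
```

```text
4.05 [ 0.621 -0.298  0.183] 0.00012117116658989056 0.0
```

View pics/f.png

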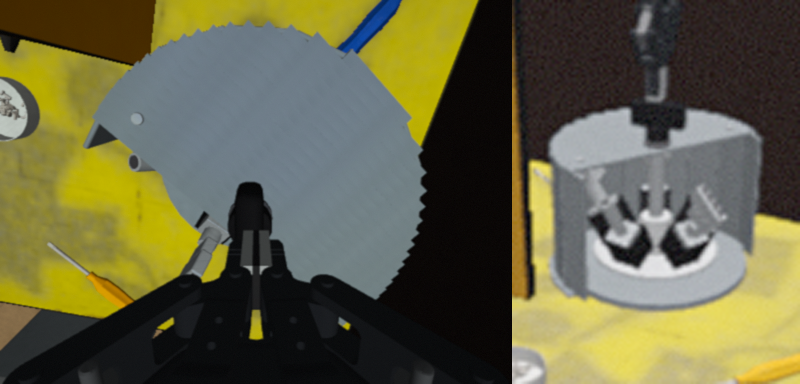

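```bash
python3 - <<'E'
from h import *
s=manip.get_state();e=np.array(s["ee_pos"]);R=np.array(s["tool_rot"])
print("tcp",proj("scene",e),proj("wrist",e))
ax=np.array([.618,-.2965,0])
for z in(.16,.18,.212): print(z,proj("scene",ax+[0,0,z]),proj("wrist",ax+[0,0,z]))
b=optics.get_image("scene");a=optics.get_image("wrist");t=optics.get_image("top")
c=np.hstack([cv2.resize(b[90:140,260:310],(400,400),interpolation=2),cv2.resize(a[150:310,176:336],(400,400),interpolation=2)]);cv2.imwrite("pics/g.png",c)
E
```

```text
tcp [283.27424639 125.6429441 ] [254.74043589 222.89167167]
0.16 [283.73307054 132.92993671] [252.01623325 213.0404381 ]
0.18 [283.86473371 126.76417344] [251.69164072 224.7570859 ]
0.212 [284.08042342 116.66346125] [251.01200903 249.28939707]
```

View pics/g.png

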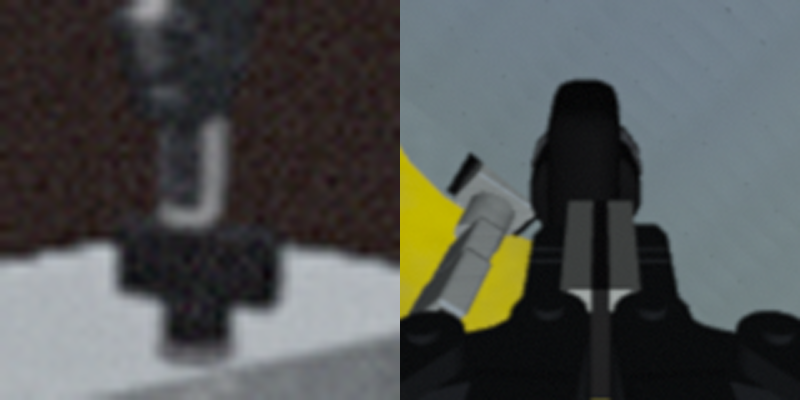

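The fingers shut without the bar between them. In g.png the bright tips end at (195,225), right on the bar's upper edge, so they seem to be above it. A gentle touch downward will give the real height.

Call:
{"op": "jog_arm", "data": {"rows": [{"translation": [0, 0, -2], "angular": [0, 0, 0], "gripper": -1}, {"translation": [0, 0, 0], "angular": [0, 0, 0], "gripper": -1}]}}

```text
time: 4.47
ee_pos: [0.621, -0.2979, 0.1825]
tool_rot: [[0.976, 0.217, 0.003], [0.217, -0.976, -0.002], [0.002, 0.003, -1.0]]
ft_force: [-2.5, 0.5, 11.6]
opening: -0.0001
gripper_force: 5.8
```

Call:
{"op": "jog_arm", "data": {"rows": [{"translation": [0, 2, 15], "angular": [0, 0, 0], "gripper": 0}, {"translation": [0, 2, 10], "angular": [0, 0, 0], "gripper": 0}, {"translation": [0, 0, 0], "angular": [0, 0, 0], "gripper": 0}, {"translation": [0, 0, -15], "angular": [0, 0, 0], "gripper": 0}, {"translation": [0, 0, -10], "angular": [0, 0, 0], "gripper": 0}, {"translation": [0, 0, -4], "angular": [0, 0, 0], "gripper": 0}, {"translation": [0, 0, 0], "angular": [0, 0, 0], "gripper": 0}]}}

```text
time: 5.05
ee_pos: [0.6194, -0.2929, 0.1736]
tool_rot: [[0.976, 0.217, -0.003], [0.217, -0.976, 0.002], [-0.003, -0.002, -1.0]]
ft_force: [-0.0, 0.3, -0.3]
opening: 0.043
gripper_force: 0.0
```

```bash
python3 - <<'E'
from h import *
s=manip.get_state();e=np.array(s["ee_pos"]);print(s["time"],np.round(e,4),s["ft_force"],s["opening"])
print(proj("scene",e),proj("wrist",e),np.round(CP("wrist")["T"],4).tolist())
b=optics.get_image("scene");a=optics.get_image("wrist")
c=np.hstack([cv2.resize(b[85:145,255:315],(400,400),interpolation=2),cv2.resize(a[134:374,136:376],(400,400),interpolation=2)]);cv2.imwrite("pics/k.png",c)
E
```

```text
5.05 [ 0.6194 -0.2929  0.1736] [-0.04494205  0.25623741 -0.28528872] 0.04297177729360153
[282.85771176 129.02334602] [254.67099651 222.85721197] [[0.2176, -0.9287, -0.3004, 0.6965], [-0.976, -0.2077, -0.0649, -0.2768], [-0.0022, 0.3073, -0.9516, 0.3455], [0.0, 0.0, 0.0, 1.0]]
```

View pics/k.png

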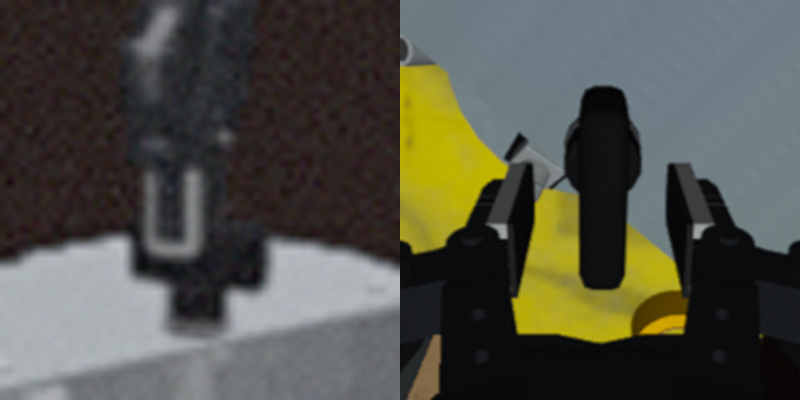

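The pads now straddle the bar: in the right panel it runs from (603,90) to (603,285), centred. I'll go a little lower and grip.

Call:
{"op": "jog_arm", "data": {"rows": [{"translation": [0, 0, -9], "angular": [0, 0, 0], "gripper": 0}, {"translation": [0, 0, -5], "angular": [0, 0, 0], "gripper": 0}, {"translation": [0, 0, 0], "angular": [0, 0, 0], "gripper": -0.5}, {"translation": [0, 0, 0], "angular": [0, 0, 0], "gripper": -1}, {"translation": [0, 0, 0], "angular": [0, 0, 0], "gripper": -1}, {"translation": [0, 0, 0], "angular": [0, 0, 0], "gripper": -1}, {"translation": [0, 0, 0], "angular": [0, 0, 0], "gripper": -1}], "force": 40}}

```text
time: 5.73
ee_pos: [0.6202, -0.294, 0.1615]
tool_rot: [[0.976, 0.217, -0.0], [0.217, -0.976, -0.001], [-0.001, 0.0, -1.0]]
ft_force: [-0.2, -1.6, -3.0]
opening: 0.015
gripper_force: 42.4
```

Call:
{"op": "jog_arm", "data": {"rows": [{"translation": [0, 0, 0], "angular": [0, 0, 0.06], "gripper": -1}, {"translation": [0, 0, 0], "angular": [0, 0, 0.1], "gripper": -1}, {"translation": [0, 0, 0], "angular": [0, 0, 0.1], "gripper": -1}, {"translation": [0, 0, 0], "angular": [0, 0, 0.1], "gripper": -1}, {"translation": [0, 0, 0], "angular": [0, 0, 0.1], "gripper": -1}, {"translation": [0, 0, 0], "angular": [0, 0, 0.1], "gripper": -1}, {"translation": [0, 0, 0], "angular": [0, 0, 0.1], "gripper": -1}, {"translation": [0, 0, 0], "angular": [0, 0, 0], "gripper": -1}]}}

```text
time: 6.4
ee_pos: [0.6185, -0.2913, 0.1615]
tool_rot: [[0.635, 0.773, -0.004], [0.773, -0.635, 0.004], [0.001, -0.005, -1.0]]
ft_force: [-6.0, 3.9, 0.4]
opening: 0.0152
gripper_force: 43.0
```

Call:
{"op": "jog_arm", "data": {"rows": [{"translation": [-1, 1, 0], "angular": [0, 0, 0.08], "gripper": -1}, {"translation": [0, 0, 0], "angular": [0, 0, 0.11], "gripper": -1}, {"translation": [0, 0, 0], "angular": [0, 0, 0.11], "gripper": -1}, {"translation": [0, 0, 0], "angular": [0, 0, 0.11], "gripper": -1}, {"translation": [0, 0, 0], "angular": [0, 0, 0.11], "gripper": -1}, {"translation": [0, 0, 0], "angular": [0, 0, 0.11], "gripper": -1}, {"translation": [0, 0, 0], "angular": [0, 0, 0.11], "gripper": -1}, {"translation": [0, 0, 0], "angular": [0, 0, 0.11], "gripper": -1}]}}

```text
time: 7.07
ee_pos: [0.6146, -0.2902, 0.1615]
tool_rot: [[-0.162, 0.987, -0.009], [0.987, 0.162, 0.004], [0.005, -0.008, -1.0]]
ft_force: [-12.8, 4.5, 5.0]
opening: 0.0149
gripper_force: 43.7
```

Call:
{"op": "jog_arm", "data": {"rows": [{"translation": [0, 0, 0], "angular": [0, 0, 0.11], "gripper": -1}, {"translation": [0, 0, 0], "angular": [0, 0, 0.11], "gripper": -1}, {"translation": [0, 0, 0], "angular": [0, 0, 0.11], "gripper": -1}, {"translation": [0, 0, 0], "angular": [0, 0, 0.11], "gripper": -1}, {"translation": [0, 0, 0], "angular": [0, 0, 0.11], "gripper": -1}, {"translation": [0, 0, 0], "angular": [0, 0, 0.11], "gripper": -1}, {"translation": [0, 0, 0], "angular": [0, 0, 0.11], "gripper": -1}, {"translation": [0, 0, 0], "angular": [0, 0, 0], "gripper": -1}]}}

```text
time: 7.73
ee_pos: [0.6113, -0.2921, 0.1614]
tool_rot: [[-0.801, 0.598, -0.015], [0.598, 0.801, 0.001], [0.012, -0.008, -1.0]]
ft_force: [-21.9, 0.9, 7.2]
opening: 0.0155
gripper_force: 43.9
```

Call:
{"op": "jog_arm", "data": {"rows": [{"translation": [-3, 0, 0], "angular": [0, 0, 0.06], "gripper": -1}, {"translation": [0, 0, 0], "angular": [0, 0, 0.05], "gripper": -1}, {"translation": [0, 0, 0], "angular": [0, 0, 0], "gripper": -1}, {"translation": [0, 0, 0], "angular": [0, 0, 0], "gripper": -1}]}}

```text
time: 8.07
ee_pos: [0.6112, -0.2926, 0.1614]
tool_rot: [[-0.861, 0.509, -0.01], [0.509, 0.861, -0.0], [0.008, -0.005, -1.0]]
ft_force: [-12.8, -0.3, 3.2]
opening: 0.0153
gripper_force: 43.3
```

Call:
{"op": "jog_arm", "data": {"rows": [{"translation": [0, 0, 0], "angular": [0, 0, 0], "gripper": 0}, {"translation": [0, 0, 0], "angular": [0, 0, 0], "gripper": 0}, {"translation": [0, 0, 0], "angular": [0, 0, 0], "gripper": 0}, {"translation": [0, 0, 35], "angular": [0, 0, 0], "gripper": 0.3}, {"translation": [0, 0, 40], "angular": [0, 0, 0], "gripper": 0.3}, {"translation": [0, 0, 40], "angular": [0, 0, 0], "gripper": 0.3}, {"translation": [0, 0, 30], "angular": [0, 0, 0], "gripper": 0.3}, {"translation": [0, 0, 0], "angular": [0, 0, 0], "gripper": 0.3}]}}

```text
time: 8.73
ee_pos: [0.6192, -0.2936, 0.3158]
tool_rot: [[-0.862, 0.508, 0.013], [0.507, 0.862, -0.007], [-0.015, 0.001, -1.0]]
ft_force: [-0.2, -0.1, 1.3]
opening: 0.0554
gripper_force: 0.0
```

```bash
python3 - <<'E'
from h import *
s=manip.get_state();e=np.array(s["ee_pos"]);print(s["time"],np.round(e,4),np.round(s["joints"],1),s["opening"])
a=optics.get_image("wrist");cv2.imwrite("pics/m.png",a)
for t,z in(("tbar",.196),("pocket_square",.039),("pocket_flat",.039),("pocket_slim",.039),("pocket_bell",.039),("nozzle_square",.039),("gap",.039)):
    for px,sc in tip(t,"wrist"): print(t,px,sc,np.round(onz("wrist",px,z),4))
E
```

```text
8.7333 [ 0.6192 -0.2936  0.3158] [-30.7  39.1  50.6 100.6   0.   -0.2] 0.055375394668045766
tbar [254.3 169.5] 0.91 [ 0.6127 -0.2917  0.196 ]
pocket_square [255.  110.8] 0.94 [ 0.5712 -0.2668  0.039 ]
pocket_square [283.5 138.6] 0.41 [ 0.628  -0.2504  0.039 ]
pocket_slim [226.6 134.8] 0.87 [ 0.5797 -0.3214  0.039 ]
pocket_slim [421.3  42.8] 0.75 [ 0.6091 -0.0247  0.039 ]
pocket_bell [283.6 137. ] 0.9 [ 0.626  -0.2491  0.039 ]
nozzle_square [254.3 109.5] 0.69 [ 0.5691 -0.2668  0.039 ]
```

View pics/m.png

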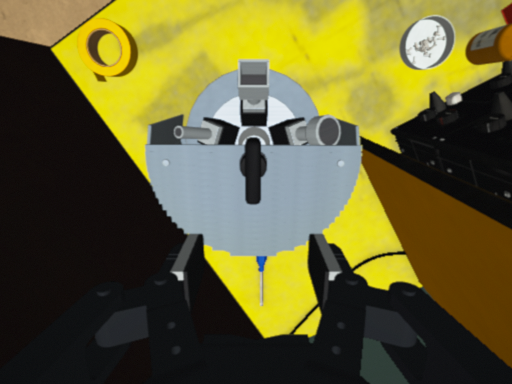

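The square nozzle points straight out at (254,80), with the roof edge level at rows 145–147. Slim sits at (190,132) and bell at (325,130). Next I'll fit the housing pose to the roof outline, including a height bias.

```bash
cat > fit.py <<'E'
from h import *
from scipy.optimize import least_squares
a=cv2.imread("pics/m.png");v=a.max(2).astype(int)
g=((v-a.min(2))<60)&(v>90)&(a[...,0]>=a[...,2]); g[:144]=0;g[262:]=0;g[:,:140]=0;g[:,370:]=0
k=cv2.morphologyEx(g.astype(np.uint8),cv2.MORPH_OPEN,np.ones((3,3)));n,l=cv2.connectedComponents(k);m=(l==l[190,300]).astype(np.uint8)
m=cv2.morphologyEx(m,cv2.MORPH_CLOSE,np.ones((5,5)))
c=max(cv2.findContours(m,0,cv2.CHAIN_APPROX_NONE)[0],key=len)[:,0].astype(float)
print("bbox",c.min(0),c.max(0))
arc=c[(c[:,1]>160)&(c[:,1]<250)&(abs(c[:,0]-254)>60)]
# roof front edge: per column topmost roof row, using brightness gradient
edge=[]
for x in list(range(175,205))+list(range(305,335)):
    col=a[140:156,x].astype(float).mean(1);
    r=c[(c[:,0]==x)&(c[:,1]<160)]
    if len(r):edge.append([x,r[:,1].min()])
edge=np.array(edge);print("edge",edge[:3],edge[-3:])
A=np.array([ray("wrist",p)[1] for p in arc]);B=np.array([ray("wrist",p)[1] for p in edge]);o=ray("wrist",(0,0))[0]
def pl(D,z): return (o+D*((z-o[2])/D[:,2])[:,None])[:,:2]*1000
def f(p):
    P=pl(A,p[3]/1000)-p[:2];Q=pl(B,p[3]/1000)-p[:2];u=np.array([np.cos(p[2]),np.sin(p[2])])
    return np.r_[np.hypot(*P.T)-125,Q@u-20]
s=least_squares(f,[615,-296,np.radians(149),160],loss="soft_l1",f_scale=1)
print("axis",s.x[:2],"az",np.degrees(s.x[2]),"roofz",s.x[3],"cost",s.cost,len(arc),len(edge))
E
python3 - <<'E'
from fit import *
q=s.x;ax=np.array([q[0],q[1],0])/1e3;u=np.array([np.cos(q[2]),np.sin(q[2]),0]);dz=np.array([0,0,(q[3]-160)/1e3]);t=np.array([-u[1],u[0],0])
for name,off in(("fitted",dz),("z160",0*dz)):
    b=ax+.046*u+np.array([0,0,.039])+off;n=u*.5+np.array([0,0,np.cos(np.pi/6)]);w=u*np.cos(np.pi/6)-np.array([0,0,.5])
    print(name,"foot",np.round(b,4),"mouth corners",[np.round(proj("wrist",b+.101*n+i*.018*w+j*.018*t),1).tolist() for i in(1,-1) for j in(1,-1)])
    print(" bar ends top",[np.round(proj("wrist",ax+[0,0,.212]+off+i*.033*u),1).tolist() for i in(1,-1)])
r=optics.trace("nozzle_square","wrist")
for x in r[:2]: print(x["score"],x["extent"])
r=optics.trace("tbar","wrist")
for x in r[:1]: print(x["score"],x["extent"])
# mouth rows: profile along column 254
print(a[55:105,254].mean(1).astype(int).tolist());print(a[63,225:285].mean(1).astype(int).tolist());print(a[84,225:285].mean(1).astype(int).tolist())
E
```

```text
bbox [146. 144.] [360. 255.]
edge [[175. 144.]
 [176. 144.]
 [177. 144.]] [[332. 144.]
 [333. 144.]
 [334. 144.]]
axis [ 610.03636916 -293.34584172] az 149.42483657078134 roofz 140.97487238392688 cost 67.14752168591758 184 60
fitted foot [ 0.5704 -0.2699  0.02  ] mouth corners [[237.7, 61.7], [267.7, 61.7], [237.2, 88.8], [268.0, 88.9]]
 bar ends top [[251.9, 139.1], [252.1, 202.9]]
z160 foot [ 0.5704 -0.2699  0.039 ] mouth corners [[236.7, 59.8], [268.4, 59.9], [236.2, 88.4], [268.6, 88.5]]
 bar ends top [[251.6, 142.1], [251.8, 209.7]]
0.7 [236.0, 54.7, 268.7, 109.0]
0.81 [206.1, 95.2, 303.3, 206.5]
[153, 153, 154, 169, 183, 187, 171, 139, 126, 128, 129, 128, 127, 129, 128, 129, 129, 128, 124, 101, 79, 72, 74, 76, 75, 75, 76, 77, 74, 104, 173, 188, 156, 132, 128, 130, 130, 129, 128, 129, 129, 128, 128, 129, 127, 127, 127, 126, 127, 142]
[160, 159, 159, 159, 160, 158, 158, 156, 155, 156, 155, 155, 176, 197, 185, 148, 128, 125, 127, 126, 126, 126, 126, 127, 126, 127, 127, 127, 127, 126, 127, 127, 127, 126, 127, 126, 127, 128, 127, 127, 129, 143, 177, 198, 188, 164, 154, 156, 156, 158, 158, 155, 155, 152, 149, 150, 149, 149, 149, 149]
[167, 167, 167, 167, 168, 167, 167, 167, 167, 165, 167, 162, 157, 180, 181, 136, 104, 102, 103, 104, 104, 103, 104, 104, 103, 103, 104, 103, 103, 104, 103, 102, 102, 103, 102, 103, 102, 102, 104, 102, 101, 127, 180, 193, 178, 169, 167, 167, 167, 169, 168, 169, 169, 169, 169, 170, 171, 171, 171, 170]
```

Call:
{"op": "jog_arm", "data": {"rows": [{"translation": [-30, 16, 0], "angular": [-0.0534, -0.0904, 0], "gripper": 0.3}, {"translation": [-30, 16, 0], "angular": [-0.0534, -0.0904, 0], "gripper": 0.3}, {"translation": [-30, 16, -10], "angular": [-0.0534, -0.0904, 0], "gripper": 0.3}, {"translation": [-28, 17, -25], "angular": [-0.0534, -0.0904, 0], "gripper": 0.3}, {"translation": [0, 0, -33], "angular": [-0.0534, -0.0904, 0], "gripper": 0.3}, {"translation": [0, 0, -33], "angular": [0, 0, 0], "gripper": 0.3}, {"translation": [0, 0, -26], "angular": [0, 0, 0], "gripper": 0.3}, {"translation": [0, 0, 0], "angular": [0, 0, 0], "gripper": 0.3}]}}

```text
time: 9.9
ee_pos: [0.5594, -0.2613, 0.2045]
tool_rot: [[-0.828, 0.508, 0.237], [0.488, 0.861, -0.139], [-0.274, 0.0, -0.962]]
ft_force: [-1.3, 0.5, -1.7]
opening: 0.0558
gripper_force: 0.0
```

```bash
python3 - <<'E'
from h import *
s=manip.get_state();e=np.array(s["ee_pos"]);R=np.array(s["tool_rot"]);print(s["time"],np.round(e,4),np.round(R,3).tolist(),np.round(s["joints"],1),s["ft_force"],s["opening"])
a=optics.get_image("wrist");cv2.imwrite("pics/n.png",a)
r=optics.trace("nozzle_square","wrist")
for x in r[:2]:
    print(x["score"],x["extent"]);cv2.imwrite("pics/nmask.png",x["region"].astype(np.uint8)*255)
print(tip("pocket_square","wrist"),tip("nozzle_square","wrist"))
u=np.array([-.861,.509,0]);t=np.array([-.509,-.861,0]);n=.5*u+[0,0,.866];w=.866*u-[0,0,.5]
for b in(np.array([.5704,-.2699,.039]),np.array([.5704,-.2699,.02])):
    print([np.round(proj("wrist",b+.101*n+i*.018*w+j*.018*t),1).tolist() for i in(1,-1) for j in(1,-1)])
b=cv2.resize(a[60:300,106:406],(750,600),interpolation=cv2.INTER_CUBIC);cv2.imwrite("pics/n2.png",b)
E
```

```text
9.9 [ 0.5594 -0.2613  0.2045] [[-0.828, 0.508, 0.237], [0.488, 0.861, -0.139], [-0.274, 0.0, -0.962]] [-31.   11.7 -11.2  51.1   0.1  -0.5] [-1.2795326   0.47284493 -1.66958127] 0.05581759084643937
0.98 [235.5, 102.6, 279.3, 152.0]
0.49 [190.3, 117.5, 321.2, 321.1]
[(array([257.2, 140.6]), 0.73), (array([254.7, 139. ]), 0.71)] [(array([255.8, 139.1]), 0.65), (array([221.4, 168. ]), 0.42)]
[[231.4, 82.8], [276.5, 82.8], [231.7, 128.5], [276.2, 128.5]]
[[232.9, 76.7], [275.2, 76.8], [233.1, 119.7], [274.9, 119.7]]
```

View pics/n2.png

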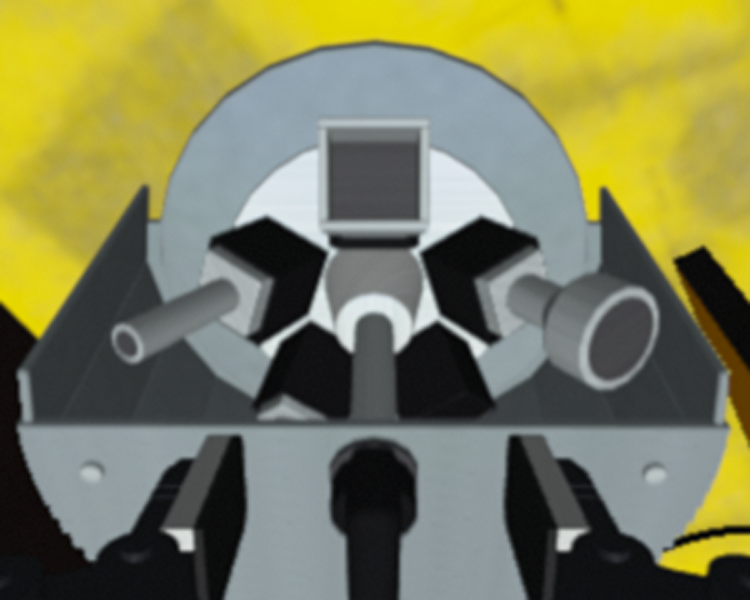

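The crop shows the open square mouth with outer corners at full-image px (234,108), (278,108), (234,154) and (278,154). The fingers are above the roof and clear of it. The arm was still settling, so from here I'll read the camera pose right before each picture.

```bash
cat > look.py <<'E'
from h import *
def settled():
    s=manip.get_state();e=np.array(s["ee_pos"]);R=np.array(s["tool_rot"])
    print("t",round(s["time"],2),"ee",np.round(e,4),"R",np.round(R,3).tolist(),"j",np.round(s["joints"],1),"qv",np.round(np.abs(s["qvel"]).max(),2),"op",round(s["opening"],4));return e,R
E
python3 - <<'E'
from look import *
e,R=settled();CP("wrist");a=optics.get_image("wrist");cv2.imwrite("pics/n.png",a)
u=np.array([-.861,.509,0]);t=np.array([-.509,-.861,0]);n=.5*u+[0,0,.866];w=.866*u-[0,0,.5]
for ax in ([.6153,-.2951,0],[.610,-.2933,0]):
    b=np.array(ax)+.046*u+[0,0,.039]
    print([np.round(proj("wrist",b+.101*n+i*.018*w+j*.018*t),1).tolist() for i in(1,-1) for j in(1,-1)],"roof edge mid",proj("wrist",np.array(ax)+.02*u+[0,0,.16]))
print("col255",[(i,int(x)) for i,x in enumerate(a[:,255].mean(1)) if 60<i<240 and i%1==0][20:170:1][::2])
for r in(100,110,120,130,140,150,160): print(r,a[r,220:292:1].mean(1).astype(int).tolist())
E
```

```text
t 10.1 ee [ 0.5671 -0.266   0.215 ] R [[-0.824, 0.508, 0.251], [0.486, 0.861, -0.148], [-0.291, 0.0, -0.957]] j [-31.   11.7 -10.1  51.3   0.1  -0.5] qv 1.34 op 0.0558
[[233.1, 89.7], [277.7, 89.8], [233.4, 134.7], [277.3, 134.8]] roof edge mid [255.27129403 211.60039296]
[[231.4, 82.7], [276.5, 82.8], [231.7, 128.5], [276.2, 128.5]] roof edge mid [253.93810078 206.6355863 ]
col255 [(81, 169), (83, 170), (85, 170), (87, 170), (89, 163), (91, 196), (93, 163), (95, 121), (97, 121), (99, 117), (101, 85), (103, 77), (105, 80), (107, 81), (109, 82), (111, 81), (113, 82), (115, 80), (117, 80), (119, 78), (121, 81), (123, 81), (125, 79), (127, 79), (129, 77), (131, 157), (133, 200), (135, 133), (137, 123), (139, 119), (141, 59), (143, 20), (145, 49), (147, 126), (149, 129), (151, 128), (153, 130), (155, 132), (157, 132), (159, 132), (161, 132), (163, 189), (165, 235), (167, 234), (169, 231), (171, 120), (173, 89), (175, 90), (177, 89), (179, 89), (181, 91), (183, 90), (185, 90), (187, 90), (189, 89), (191, 90), (193, 89), (195, 89), (197, 89), (199, 90), (201, 89), (203, 89), (205, 90), (20
[... 1790 characters left out ...]
8, 119, 73, 35, 15, 10, 11, 11]
150 [11, 13, 11, 12, 11, 12, 12, 11, 14, 15, 15, 13, 16, 15, 14, 19, 96, 184, 183, 148, 126, 124, 125, 126, 127, 128, 129, 128, 130, 130, 129, 130, 130, 129, 129, 129, 128, 127, 128, 129, 132, 129, 130, 129, 128, 127, 126, 126, 124, 122, 122, 127, 160, 191, 145, 65, 19, 15, 14, 16, 14, 14, 14, 13, 13, 13, 10, 11, 13, 11, 11, 10]
160 [16, 14, 17, 16, 15, 15, 16, 17, 15, 16, 15, 12, 32, 112, 199, 216, 165, 120, 116, 120, 123, 124, 126, 127, 127, 127, 128, 127, 130, 130, 132, 133, 133, 133, 132, 131, 133, 134, 134, 133, 131, 130, 131, 129, 128, 126, 125, 124, 122, 121, 119, 119, 117, 114, 132, 191, 215, 168, 79, 25, 16, 17, 16, 16, 16, 16, 14, 15, 15, 17, 17, 16]
```

```bash
python3 - <<'E'
from look import *
for y in(-.272,-.262):
  for z in(.17,.18,.19,.2,.21): print(y,z,proj("scene",[.614,y,z]))
e,R=settled()
ax=np.array([.6153,-.2951,0]);u=np.array([-.861,.509,0])
for z in(.18,.212):print("bar ends",z,[proj("wrist",ax+i*.033*u+[0,0,z]).round(1) for i in(1,-1)])
a=cv2.imread("pics/n.png")
print([int(x) for x in a[205:300,255].mean(1)])
print([int(x) for x in a[240,225:285].mean(1)])
# scene/top projections of TCP vs image: find fingers
a=optics.get_image("scene");b=optics.get_image("top");cv2.imwrite("pics/s1.png",a)
print(proj("scene",e),proj("top",e))
E
```

```text
-0.272 0.17 [281.04734068 132.66626152]
-0.272 0.18 [281.10197733 129.52728966]
-0.272 0.19 [281.15711946 126.35927657]
-0.272 0.2 [281.21277414 123.16181733]
-0.272 0.21 [281.26894853 119.93449949]
-0.262 0.17 [279.42015437 133.73793592]
-0.262 0.18 [279.46761083 130.58313242]
-0.262 0.19 [279.51550927 127.39894692]
-0.262 0.2 [279.56385589 124.18496701]
-0.262 0.21 [279.61265702 120.94077255]
t 10.15 ee [ 0.5675 -0.2662  0.2154] R [[-0.824, 0.508, 0.251], [0.486, 0.861, -0.148], [-0.292, 0.0, -0.956]] j [-31.   11.7 -10.1  51.3   0.1  -0.5] qv 0.27 op 0.0556
bar ends 0.18 [array([255.3, 214.1]), array([255.2, 269.7])]
bar ends 0.212 [array([255.2, 243.5]), array([255.2, 300.6])]
[90, 90, 91, 90, 88, 78, 72, 92, 138, 160, 162, 146, 83, 37, 19, 11, 12, 12, 10, 9, 11, 13, 11, 13, 11, 12, 12, 11, 12, 14, 11, 10, 12, 11, 12, 12, 13, 15, 17, 21, 23, 25, 25, 25, 25, 24, 24, 23, 24, 25, 24, 24, 23, 23, 24, 24, 25, 24, 24, 24, 24, 24, 23, 24, 24, 24, 24, 24, 24, 23, 24, 24, 24, 25, 25, 25, 24, 23, 26, 25, 24, 24, 23, 24, 25, 24, 24, 24, 23, 23, 25, 23, 22, 23, 59]
[162, 163, 162, 162, 161, 161, 160, 161, 160, 160, 159, 160, 151, 106, 45, 17, 19, 22, 24, 19, 14, 11, 12, 10, 12, 11, 13, 13, 12, 13, 12, 12, 11, 11, 13, 12, 9, 11, 11, 10, 13, 18, 25, 23, 18, 13, 27, 85, 141, 159, 160, 158, 158, 158, 158, 156, 156, 156, 156, 156]
[294.4498728  121.47988853] [355.86017716 170.52437865]
```

Call:
{"op": "jog_arm", "data": {"rows": [{"translation": [-15, 9, 0], "angular": [-0.029, -0.049, 0], "gripper": 0.3}, {"translation": [-15, 9, -10], "angular": [-0.029, -0.049, 0], "gripper": 0.3}, {"translation": [-11, 6, -15], "angular": [-0.029, -0.049, 0], "gripper": 0.3}, {"translation": [0, 0, -20], "angular": [-0.029, -0.049, 0], "gripper": 0.3}, {"translation": [0, 0, -20], "angular": [0, 0, 0], "gripper": 0.3}, {"translation": [0, 0, -12], "angular": [0, 0, 0], "gripper": 0.3}, {"translation": [0, 0, 0], "angular": [0, 0, 0], "gripper": 0.3}, {"translation": [0, 0, 0], "angular": [0, 0, 0], "gripper": 0.3}]}}

```text
time: 10.92
ee_pos: [0.5249, -0.2412, 0.136]
tool_rot: [[-0.748, 0.508, 0.428], [0.441, 0.861, -0.252], [-0.496, -0.0, -0.868]]
ft_force: [-0.2, -0.2, 0.2]
opening: 0.0557
gripper_force: 0.0
```

```bash
cat > dl.py <<'E'
from look import *
e,R=settled();CP("wrist");a=optics.get_image("wrist");cv2.imwrite("pics/p.png",a)
u=np.array([-.861,.509,0]);t=np.array([-.509,-.861,0]);n=.5*u+[0,0,.866];w=.866*u-[0,0,.5]
b=np.array([.6153,-.2951,0])+.046*u+[0,0,.039]
print("ee rel foot: along n,w,t",np.round([(e-b)@n,(e-b)@w,(e-b)@t],4),"tilt",np.degrees(np.arccos(-R[2,2])),"axes",np.round([-R[:,2]@w,R[:,1]@w,R[:,1]@n],3))
print("pred mouth",[np.round(proj("wrist",b+.101*n+i*.018*w+j*.018*t),1).tolist() for i in(1,-1) for j in(1,-1)])
r=optics.trace("nozzle_square","wrist");print([(x["score"],x["extent"]) for x in r[:1]])
E
python3 dl.py; python3 - <<'E'
import cv2
a=cv2.imread("pics/p.png").mean(2).astype(int)
print(a[60:240,255].tolist());print(a[140,200:310].tolist())
E
```

```text
t 10.92 ee [ 0.5249 -0.2412  0.136 ] R [[-0.748, 0.508, 0.428], [0.441, 0.861, -0.252], [-0.496, -0.0, -0.868]] j [-31.1   0.6 -42.1  17.6   0.3  -0.5] qv 2.63 op 0.0557
ee rel foot: along n,w,t [ 0.1137  0.0028 -0.0004] tilt 29.765611184965238 axes [-0.004  0.001  0.   ]
pred mouth [[228.5, 193.3], [282.4, 193.3], [229.9, 241.7], [281.0, 241.7]]
[(0.71, [229.0, 170.7, 280.2, 237.8])]
[140, 142, 142, 143, 143, 143, 143, 143, 142, 143, 143, 143, 143, 143, 143, 144, 144, 144, 144, 145, 144, 144, 144, 145, 144, 145, 145, 145, 145, 145, 145, 144, 144, 144, 144, 143, 142, 142, 141, 141, 143, 143, 138, 111, 82, 73, 77, 86, 110, 139, 153, 155, 152, 153, 153, 153, 155, 155, 154, 154, 155, 153, 153, 154, 153, 153, 153, 154, 154, 155, 155, 155, 154, 154, 153, 152, 152, 151, 152, 151, 150, 151, 151, 152, 153, 152, 150, 139, 123, 134, 179, 211, 218, 215, 215, 215, 217, 219, 219, 215, 200, 143, 59, 12, 8, 10, 10, 9, 11, 10, 11, 19, 33, 52, 85, 140, 181, 191, 193, 190, 173, 129, 87, 75, 74, 74, 74, 75, 73, 76, 74, 76, 90, 131, 173, 187, 168, 123, 87, 79, 78, 79, 78, 78, 78, 78, 77, 77, 78, 79, 79, 80, 79, 78, 76, 75, 77, 76, 78, 80, 79, 77, 76, 74, 74, 74, 75, 76, 74, 74, 75, 73, 75, 74, 74, 75, 80, 109, 157, 186]
[151, 152, 151, 152, 151, 152, 152, 152, 153, 154, 153, 154, 153, 153, 153, 151, 151, 152, 151, 152, 150, 151, 151, 150, 152, 151, 152, 152, 152, 152, 152, 153, 152, 152, 152, 153, 154, 153, 154, 154, 153, 154, 153, 154, 153, 153, 154, 153, 153, 153, 153, 151, 152, 150, 151, 150, 151, 150, 150, 151, 150, 152, 152, 151, 151, 152, 152, 151, 152, 152, 152, 153, 154, 153, 152, 153, 152, 154, 153, 154, 154, 153, 152, 152, 152, 153, 153, 152, 152, 151, 150, 150, 151, 150, 151, 151, 151, 150, 151, 151, 152, 150, 150, 149, 149, 149, 150, 149, 149, 149]
```

Call:
{"op": "jog_arm", "data": {"rows": [{"translation": [8, -5, -13], "angular": [0, 0, 0], "gripper": 0.3}, {"translation": [8, -5, -14], "angular": [0, 0, 0], "gripper": 0.3}, {"translation": [7, -4, -14], "angular": [0, 0, 0], "gripper": 0.3}, {"translation": [5, -3, -10], "angular": [0, 0, 0], "gripper": 0.3}, {"translation": [4, -2, -7], "angular": [0, 0, 0], "gripper": 0.3}, {"translation": [0, 0, 0], "angular": [0, 0, 0], "gripper": 0.3}, {"translation": [0, 0, 0], "angular": [0, 0, 0], "gripper": 0.3}]}}

```text
time: 11.6
ee_pos: [0.5571, -0.2603, 0.0781]
tool_rot: [[-0.748, 0.508, 0.428], [0.441, 0.861, -0.253], [-0.497, -0.0, -0.868]]
ft_force: [-0.5, 0.5, 1.0]
opening: 0.0555
gripper_force: 0.0
```

```bash
python3 dl.py;  python3 - <<'E'
import cv2
a=cv2.imread("pics/p.png").mean(2).astype(int)
for r in(200,220,240,260,280,300,320):print(r,a[r,170:345:5].tolist())
E
```

```text
t 11.6 ee [ 0.5571 -0.2603  0.0781] R [[-0.748, 0.508, 0.428], [0.441, 0.861, -0.253], [-0.497, -0.0, -0.868]] j [-31.1   9.3 -42.8   8.2   0.3  -0.5] qv 1.07 op 0.0555
ee rel foot: along n,w,t [ 0.0447 -0.0006 -0.0003] tilt 29.784410715796128 axes [-0.004  0.001  0.   ]
pred mouth [[214.6, 235.6], [296.6, 235.7], [217.7, 304.0], [293.3, 304.0]]
[]
200 [141, 147, 211, 213, 35, 11, 36, 212, 211, 211, 211, 211, 14, 186, 186, 189, 187, 189, 189, 186, 189, 185, 28, 189, 215, 216, 216, 217, 90, 10, 14, 215, 217, 162, 140]
220 [9, 11, 12, 11, 10, 9, 10, 10, 12, 10, 65, 71, 72, 72, 71, 71, 70, 72, 71, 72, 72, 71, 72, 73, 72, 10, 10, 11, 11, 12, 11, 12, 11, 11, 11]
240 [86, 82, 16, 48, 72, 58, 11, 12, 10, 49, 125, 85, 97, 96, 96, 96, 96, 96, 97, 100, 99, 99, 101, 93, 115, 108, 10, 11, 11, 20, 74, 68, 12, 75, 82]
260 [14, 36, 72, 72, 12, 11, 10, 13, 10, 34, 185, 59, 74, 74, 72, 74, 75, 74, 74, 74, 75, 74, 75, 62, 174, 90, 11, 12, 9, 10, 12, 63, 72, 70, 16]
280 [13, 13, 114, 43, 11, 10, 11, 11, 16, 15, 189, 59, 70, 69, 70, 70, 70, 70, 70, 70, 69, 69, 70, 64, 184, 36, 16, 11, 10, 12, 10, 38, 109, 18, 15]
300 [14, 14, 12, 17, 13, 41, 62, 99, 124, 132, 187, 190, 189, 190, 190, 190, 191, 191, 190, 191, 191, 191, 192, 192, 192, 67, 67, 66, 62, 61, 10, 34, 13, 13, 13]
320 [13, 15, 14, 15, 14, 75, 75, 76, 128, 124, 71, 66, 67, 65, 70, 75, 82, 87, 85, 78, 67, 65, 67, 67, 67, 67, 66, 66, 67, 63, 24, 14, 14, 15, 12]
```

Call:
{"op": "jog_arm", "data": {"rows": [{"translation": [1, -1, -3], "angular": [0, 0, 0], "gripper": 0.1}, {"translation": [0, 0, 0], "angular": [0, 0, 0], "gripper": -0.1}, {"translation": [0, 0, 0], "angular": [0, 0, 0], "gripper": -0.3}, {"translation": [0, 0, 0], "angular": [0, 0, 0], "gripper": -0.5}, {"translation": [0, 0, 0], "angular": [0, 0, 0], "gripper": -1}, {"translation": [0, 0, 0], "angular": [0, 0, 0], "gripper": -1}, {"translation": [0, 0, 0], "angular": [0, 0, 0], "gripper": -1}], "force": 35}}

```text
time: 12.28
ee_pos: [0.5575, -0.2609, 0.0748]
tool_rot: [[-0.748, 0.508, 0.428], [0.441, 0.861, -0.252], [-0.497, -0.0, -0.868]]
ft_force: [-2.7, 2.4, 6.4]
opening: 0.0354
gripper_force: 35.6
```

Call:
{"op": "jog_arm", "data": {"rows": [{"translation": [-2, 1, 4], "angular": [0, 0, 0], "gripper": -1}, {"translation": [-4.3, 2.5, 8.7], "angular": [0, 0, 0], "gripper": -1}, {"translation": [-4.3, 2.5, 8.7], "angular": [0, 0, 0], "gripper": -1}, {"translation": [-4.3, 2.5, 8.7], "angular": [0, 0, 0], "gripper": -1}, {"translation": [-4.3, 2.5, 8.7], "angular": [0, 0, 0], "gripper": -1}, {"translation": [-4.3, 2.5, 8.7], "angular": [0, 0, 0], "gripper": -1}, {"translation": [-4.3, 2.5, 8.7], "angular": [0, 0, 0], "gripper": -1}, {"translation": [-4.3, 2.5, 8.7], "angular": [0, 0, 0], "gripper": -1}]}}

```text
time: 12.95
ee_pos: [0.5232, -0.2411, 0.139]
tool_rot: [[-0.749, 0.508, 0.425], [0.442, 0.861, -0.251], [-0.494, -0.0, -0.87]]
ft_force: [-0.4, 0.1, -1.8]
opening: 0.0358
gripper_force: 35.9
```

Call:
{"op": "jog_arm", "data": {"rows": [{"translation": [-6, 4, 12], "angular": [0, 0, 0], "gripper": -1}, {"translation": [-10, 6, 20], "angular": [0, 0, 0], "gripper": -1}, {"translation": [-15, 9, 30], "angular": [0, 0, 0], "gripper": -1}, {"translation": [-15, 10, 20], "angular": [0, 0, 0], "gripper": -1}, {"translation": [-15, 20, 0], "angular": [0, 0, 0], "gripper": -1}, {"translation": [0, 0, 0], "angular": [0, 0, 0], "gripper": -1}, {"translation": [0, 0, 0], "angular": [0, 0, 0], "gripper": -1}]}}

```text
time: 13.53
ee_pos: [0.4624, -0.1919, 0.2208]
tool_rot: [[-0.749, 0.507, 0.426], [0.441, 0.862, -0.251], [-0.495, -0.0, -0.869]]
ft_force: [-0.0, 0.0, -2.4]
opening: 0.0355
gripper_force: 35.9
```

```bash
python3 - <<'E'
from look import *
e,R=settled();CP("wrist");a=optics.get_image("wrist");cv2.imwrite("pics/q.png",a)
s=manip.get_state();print(s["ft_force"])
p=[q for t in("top",) if optics.get_image(t) is not None for q in tip("plate_top",t)];print(p,[onz("top",x[0],.01).round(4) for x in p])
r=optics.trace("rest_plate","top");m=r[0]["region"];print(r[0]["score"],r[0]["extent"])
ys,xs=np.nonzero(m);P=np.array([onz("top",q,.01)[:2] for q in np.c_[xs,ys]])*1000;print(cv2.minAreaRect(P.astype(np.float32)),P.mean(0))
print(tip("driver_2","top"),tip("screw_tin","top"))
for t in("pocket_slim","pocket_flat","pocket_bell","nozzle_square"):print(t,tip(t,"wrist"))
E
```

```text
t 13.53 ee [ 0.4624 -0.1919  0.2208] R [[-0.749, 0.507, 0.426], [0.441, 0.862, -0.251], [-0.495, -0.0, -0.869]] j [-29.4 -13.4 -40.1  33.6  -0.5   0.9] qv 2.44 op 0.0355
[ 0.03720798 -0.41997476 -2.54277578]
[(array([239.1, 212.1]), 0.64)] [array([0.4659, 0.08  , 0.01  ])]
0.78 [221.5, 196.5, 255.1, 229.8]
((464.3071594238281, 84.98464965820312), (96.18267822265625, 100.08717346191406), 76.81903839111328) [463.98312155  85.06462396]
[(array([296. , 231.9]), 0.37), (array([246.7, 151.8]), 0.32)] [(array([263.8, 172.8]), 0.86), (array([243. , 155.3]), 0.49)]
pocket_slim [(array([219.9, 194.5]), 0.95)]
pocket_flat [(array([231.7, 212.4]), 0.74)]
pocket_bell [(array([277.4, 190.2]), 0.85), (array([447.3,  99.5]), 0.41)]
nozzle_square [(array([257.7, 198.8]), 0.71)]
```

Call:
{"op": "jog_arm", "data": {"rows": [{"translation": [0, 25, 0], "angular": [0.038, 0.0645, 0], "gripper": -1}, {"translation": [0, 35, 0], "angular": [0.038, 0.0645, 0], "gripper": -1}, {"translation": [0, 38, 0], "angular": [0.038, 0.0645, 0], "gripper": -1}, {"translation": [0, 38, -10], "angular": [0.038, 0.0645, 0], "gripper": -1}, {"translation": [0, 38, -15], "angular": [0.038, 0.0645, 0], "gripper": -1}, {"translation": [0, 38, -15], "angular": [0.038, 0.0645, 0], "gripper": -1}, {"translation": [0, 38, -15], "angular": [0.0365, 0.062, 0], "gripper": -1}, {"translation": [1, 27, -15], "angular": [0, 0, 0], "gripper": -1}]}}

```text
time: 14.7
ee_pos: [0.4679, 0.0856, 0.1502]
tool_rot: [[-0.861, 0.508, -0.003], [0.508, 0.861, 0.002], [0.004, 0.0, -1.0]]
ft_force: [0.3, 0.0, -1.7]
opening: 0.0356
gripper_force: 36.5
```

Call:
{"op": "jog_arm", "data": {"rows": [{"translation": [0, 0, -10], "angular": [0, 0, 0], "gripper": -1}, {"translation": [0, 0, 0], "angular": [0, 0, 0], "gripper": -1}, {"translation": [0, 0, 0], "angular": [0, 0, 0], "gripper": -1}]}}

```text
time: 14.95
ee_pos: [0.4651, 0.0837, 0.1407]
tool_rot: [[-0.862, 0.507, -0.003], [0.507, 0.862, 0.0], [0.003, -0.001, -1.0]]
ft_force: [-0.2, -1.3, -1.6]
opening: 0.0354
gripper_force: 36.6
```

```bash
python3 - <<'E'
from look import *
e,R=settled();s=manip.get_state();print(s["ft_force"],s["gripper_force"])
f=e+.0416*R[:,2];print("foot",f.round(4))
CP("wrist");a=optics.get_image("wrist");b=optics.get_image("scene");cv2.imwrite("pics/w.png",a);cv2.imwrite("pics/s2.png",b)
r=optics.trace("nozzle_square","scene")
print("pred foot scene",proj("scene",f),"mouth",proj("scene",f-.101*R[:,2]),[(x["score"],x["extent"]) for x in r[:1]],tip("nozzle_square","scene"))
if r:
    ys,xs=np.nonzero(r[0]["region"]);print(cv2.fitLine(np.c_[xs,ys].astype(np.float32),2,0,.01,.01).ravel(),"expected dir",proj("scene",f)-proj("scene",f-.101*R[:,2]))
E
```

```text
t 14.95 ee [0.4651 0.0837 0.1407] R [[-0.862, 0.507, -0.003], [0.507, 0.862, 0.0], [0.003, -0.001, -1.0]] j [  2.5  11.7 -18.2  60.3   0.   33. ] qv 1.63 op 0.0354
[-0.19298702 -1.30351502 -1.58213347] 36.5968271336169
foot [0.4649 0.0837 0.0991]
pred foot scene [261.20417925 226.53124443] mouth [260.54402311 187.11030852] [(0.67, [253.5, 182.9, 274.6, 230.8])] [(array([261.1, 226.2]), 0.95), (array([285.3, 178.5]), 0.73)]
[ 7.0811637e-02 -9.9748969e-01  2.6197894e+02  2.0656461e+02] expected dir [ 0.66015614 39.42093591]
```

Call:
{"op": "jog_arm", "data": {"rows": [{"translation": [0, 0, -20], "angular": [0, 0, 0], "gripper": -1}, {"translation": [0, 0, -25], "angular": [0, 0, 0], "gripper": -1}, {"translation": [0, 0, -20], "angular": [0, 0, 0], "gripper": -1}, {"translation": [0, 0, -12], "angular": [0, 0, 0], "gripper": -1}, {"translation": [0, 0, -5], "angular": [0, 0, 0], "gripper": -1}, {"translation": [0, 0, 0], "angular": [0, 0, 0], "gripper": -1}, {"translation": [0, 0, 0], "angular": [0, 0, 0], "gripper": -1}]}}

```text
time: 15.73
ee_pos: [0.4659, 0.0833, 0.0601]
tool_rot: [[-0.861, 0.508, -0.001], [0.508, 0.861, 0.001], [0.001, 0.0, -1.0]]
ft_force: [-0.0, -0.1, -1.8]
opening: 0.0359
gripper_force: 36.6
```

Call:
{"op": "jog_arm", "data": {"rows": [{"translation": [0, 0, -1.5], "angular": [0, 0, 0], "gripper": -1}, {"translation": [0, 0, -1.5], "angular": [0, 0, 0], "gripper": -1}, {"translation": [0, 0, 0], "angular": [0, 0, 0], "gripper": -1}]}}

```text
time: 15.98
ee_pos: [0.4659, 0.0836, 0.0568]
tool_rot: [[-0.861, 0.508, -0.001], [0.508, 0.861, 0.001], [0.001, 0.0, -1.0]]
ft_force: [-0.8, 0.5, -2.1]
opening: 0.0356
gripper_force: 36.6
```

Call:
{"op": "jog_arm", "data": {"rows": [{"translation": [0, 0, -1.5], "angular": [0, 0, 0], "gripper": -1}, {"translation": [0, 0, -1], "angular": [0, 0, 0], "gripper": -1}, {"translation": [0, 0, 0], "angular": [0, 0, 0], "gripper": -1}]}}

```text
time: 16.23
ee_pos: [0.4651, 0.0837, 0.0536]
tool_rot: [[-0.862, 0.508, -0.002], [0.508, 0.862, 0.001], [0.002, -0.001, -1.0]]
ft_force: [0.4, -0.5, -1.6]
opening: 0.0354
gripper_force: 36.6
```

Call:
{"op": "jog_arm", "data": {"rows": [{"translation": [0, 0, -1], "angular": [0, 0, 0], "gripper": -1}, {"translation": [0, 0, -0.5], "angular": [0, 0, 0], "gripper": -1}, {"translation": [0, 0, 0], "angular": [0, 0, 0], "gripper": -1}]}}

```text
time: 16.48
ee_pos: [0.4651, 0.0837, 0.052]
tool_rot: [[-0.861, 0.508, -0.002], [0.508, 0.861, 0.001], [0.002, -0.001, -1.0]]
ft_force: [0.0, -0.6, -2.0]
opening: 0.0356
gripper_force: 36.6
```

Call:
{"op": "jog_arm", "data": {"rows": [{"translation": [0, 0, -0.7], "angular": [0, 0, 0], "gripper": -1}, {"translation": [0, 0, 0], "angular": [0, 0, 0], "gripper": -1}, {"translation": [0, 0, 0], "angular": [0, 0, 0], "gripper": -1}]}}

```text
time: 16.73
ee_pos: [0.4653, 0.0836, 0.0517]
tool_rot: [[-0.861, 0.508, -0.002], [0.508, 0.861, 0.001], [0.002, -0.0, -1.0]]
ft_force: [-0.2, 0.9, 0.3]
opening: 0.0353
gripper_force: 36.9
```

Call:
{"op": "jog_arm", "data": {"rows": [{"translation": [0, 0, -0.7], "angular": [0, 0, 0], "gripper": -1}, {"translation": [0, 0, 0], "angular": [0, 0, 0], "gripper": -1}, {"translation": [0, 0, 0], "angular": [0, 0, 0], "gripper": -1}]}}

```text
time: 16.98
ee_pos: [0.4655, 0.0836, 0.0516]
tool_rot: [[-0.861, 0.508, -0.001], [0.508, 0.861, 0.001], [0.001, -0.0, -1.0]]
ft_force: [-2.9, -0.2, 6.8]
opening: 0.0354
gripper_force: 37.8
```

Call:
{"op": "jog_arm", "data": {"rows": [{"translation": [0, 0, 0.4], "angular": [0, 0, 0], "gripper": -0.3}, {"translation": [0, 0, 0], "angular": [0, 0, 0], "gripper": -0.1}, {"translation": [0, 0, 0], "angular": [0, 0, 0], "gripper": 0}, {"translation": [0, 0, 0], "angular": [0, 0, 0], "gripper": 0.15}, {"translation": [0, 0, 0], "angular": [0, 0, 0], "gripper": 0.3}, {"translation": [0, 0, 0], "angular": [0, 0, 0], "gripper": 0.3}], "force": 20}}

```text
time: 17.48
ee_pos: [0.4652, 0.0837, 0.0511]
tool_rot: [[-0.861, 0.508, -0.002], [0.508, 0.861, 0.001], [0.002, -0.0, -1.0]]
ft_force: [-0.5, 0.5, 1.2]
opening: 0.0554
gripper_force: 0.0
```

Call:
{"op": "jog_arm", "data": {"rows": [{"translation": [0, 0, 8], "angular": [0, 0, 0], "gripper": 0.3}, {"translation": [0, 0, 20], "angular": [0, 0, 0], "gripper": 0.3}, {"translation": [0, 0, 30], "angular": [0, 0, 0], "gripper": 0.3}, {"translation": [0, 0, 35], "angular": [0, 0, 0], "gripper": 0.3}, {"translation": [0, 0, 35], "angular": [0, 0, 0], "gripper": 0.3}, {"translation": [0, 0, 20], "angular": [0, 0, 0], "gripper": 0.3}, {"translation": [0, 0, 0], "angular": [0, 0, 0], "gripper": 0.3}, {"translation": [0, 0, 0], "angular": [0, 0, 0], "gripper": 0.3}]}}

```text
time: 18.15
ee_pos: [0.4666, 0.0837, 0.201]
tool_rot: [[-0.861, 0.508, 0.002], [0.508, 0.861, 0.001], [-0.001, 0.002, -1.0]]
ft_force: [-0.4, -0.1, -0.5]
opening: 0.056
gripper_force: 0.0
```

```bash
python3 - <<'E'
from look import *
e,R=settled();s=manip.get_state();print(s["ft_force"])
CP("wrist");a=optics.get_image("wrist");b=optics.get_image("scene");t=optics.get_image("top")
f=np.array([.4653,.0836,.010]);m=f+[0,0,.101]
for c in("scene","top","wrist"):
    r=optics.trace("nozzle_square",c);print(c,"foot",proj(c,f).round(1),"mouth",proj(c,m).round(1),[(x["score"],x["extent"]) for x in r[:1]],tip("nozzle_square",c))
    print(" plate",[(x.round(1),sc,onz(c,x,.01).round(4)) for x,sc in tip("plate_top",c)])
for k in("driver_2","screw_tin","red_box","oil_1"):print(k,[(x,sc,onz("top",x,0).round(3)) for x,sc in tip(k,"top")[:1]])
E
```

```text
t 18.15 ee [0.4666 0.0837 0.201 ] R [[-0.861, 0.508, 0.002], [0.508, 0.861, 0.001], [-0.001, 0.002, -1.0]] j [  2.5   9.8 -11.4  68.7   0.   33. ] qv 3.67 op 0.056
[-0.38608932 -0.05039355 -0.46203079]
scene foot [261.5 257.3] mouth [261.  222.1] [(0.61, [260.3, 113.5, 310.1, 186.6])] [(array([263.8, 256.7]), 0.9)]
 plate [(array([261.8, 259.4]), 0.87, array([0.4608, 0.0895, 0.01  ]))]
top foot [238.  212.2] mouth [236.3 207.9] [] []
 plate [(array([238.5, 212.7]), 0.51, array([0.4638, 0.0819, 0.01  ]))]
wrist foot [255.1 158.4] mouth [255.  180.9] [(0.75, [236.3, 146.4, 276.1, 196.0])] [(array([257.8, 157.8]), 0.64)]
 plate [(array([252.6, 156.7]), 0.7, array([0.4618, 0.082 , 0.01  ]))]
driver_2 [(array([300.9, 229.9]), 0.77, array([ 0.412, -0.126,  0.   ]))]
screw_tin [(array([265.3, 171.1]), 0.63, array([ 0.61 , -0.004,  0.   ]))]
red_box [(array([171.9, 234.9]), 0.97, array([0.386, 0.301, 0.   ]))]
oil_1 [(array([299.8, 229.6]), 0.69, array([ 0.413, -0.123,  0.   ]))]
```

```bash
python3 -c "
from station import manip
print(manip.job_done())"
```

```text
the job is handed in; nothing more can be done
None
```

The magazine was turned until the square nozzle's pocket faced the gap (to within about 1°), then the nozzle was drawn out along its lean, stood upright near the centre of the rest plate and released; the job is handed in at about 18 s, and its result has not been reported.

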